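Start a veneer press screw in its boss and keep hold of it

TASK

Start the screw of the small veneer press: lift the square-headed steel screw out of its wooden stand, set it upright in the threaded boss on top of the press beam, and without forcing it turn it backward (anticlockwise seen from above) until you feel it drop off the end of the thread, then forward (clockwise) one full turn so that it has caught. Finish while still gripping the screw by its head, upright and started by that one turn, no further: do not let go of it at the end. Leave the wax tin, the sanding block and the try square where they lie.

Things in the scene. Friction and masses are not known exactly. Their poses are not given: they have to be found in the camera images.
- screw: steel press screw, 130 mm long, about 0.5 kg, first standing in the bored stand. Origin: centre of its foot; z up along it. Plain pilot 22 mm diameter, 0 to 30 mm up (lowest 4 mm tapered to 15.6); right-hand thread, 30 mm over its ridge, pitch 8 mm, up to 82 mm; collar 34 mm diameter at 88 to 94; square head at 94 to 130 mm. Clockwise seen from above screws it down
- head (a point): centre of the screw's square head (36 x 36 x 36 mm, 51 over corners, flats facing the screw's x and y), on its axis 112 mm above the foot: grip here on two facing flats. Fingers opened to about 40 mm still turn the head yet leave the screw free to rise and drop by its own weight. Let go, it stands by itself in the boss
- thread_start (a point): lower end of the screw's thread ridge, on the screw's +x side, 13 mm from its axis, 33 mm above its foot; the ridge rises anticlockwise from here
- mouth (a point): centre of the boss's mouth, the top of the threaded bore on the press beam, 120 mm above the table; z up, x and y as the press. Bore 32 mm wide; inside it a thread ridge leaves a 24 mm opening, with a plain 24 mm pilot bore below. The lowered screw first rests on this ridge, foot 38 to 46 mm below the mouth (38 when its thread start is at the ridge's end)
- ridge_end (a point): top end of the thread ridge inside the boss, on the mouth's +x side, 13 mm from the axis, 8 mm below the mouth. Turned anticlockwise the screw climbs until its thread start passes here, foot 38 mm deep, then drops to 46 mm; from there clockwise 8 mm down a turn: 54 after one (up to 2 mm play). Set in with its yaw as in the stand it rests a sixteenth to a third of a turn short of the drop
- press: small veneer press, fixed: plywood base 110 x 250 mm (x, y), a platen on two thin leaves, over them a wooden beam 58 x 236 mm, top at 112 mm, on two steel tie rods with nuts (98 mm to either side along y, up to 135 mm high); in the beam's middle the dark cast boss with the mouth, its flange 62 mm across. Origin: centre of the base's underside
- stand: bored wooden block, 84 x 84 x 46 mm, fixed to the table, with a 24 mm bore in the middle in which the screw's pilot stands 26 mm deep, foot 20 mm above the table. Origin: centre of its underside
- wax_tin: bystander: round tin of thread wax, 47 mm across, 28 mm high, on the table; origin at its foot
- sanding_block: bystander: wooden sanding block, 53 x 100 x 27 mm, flat on the table; origin at its underside
- try_square: bystander: try square with a steel blade and wooden stock, 176 x 105 x 14 mm, flat on the table; origin at its underside

How it is judged:
On the way, in this order (a step that is already met when the one before it is completed fails the run):
1. the screw rests upright on the thread ridge in the boss, not yet dropped, turned back until its thread start is within 3.5 mm of the ridge's end (z of screw in the frame of mouth between -0.041 and -0.036 m and y of thread_start in the frame of mouth above -0.0035 m and x of thread_start in the frame of mouth above 0.008 m and contact force between screw and press above 0.2 N and horizontal distance between screw and mouth below 0.006 m and angle between the z axis of screw and the z axis of mouth, either way round below 0.12 rad), for 0.05 s.
2. it has dropped off the end of the thread, foot more than 43.5 mm deep, thread start still on the +x side (z of screw in the frame of mouth below -0.0435 m and x of thread_start in the frame of mouth above 0.004 m and horizontal distance between screw and mouth below 0.006 m and angle between the z axis of screw and the z axis of mouth, either way round below 0.12 rad), for 0.1 s.
At the end, for the whole second after the job is handed in: Fingers grip the screw (over 4 N); it is upright in the boss (0.12 rad, foot within 6 mm of the axis), at rest, one turn down from the drop: foot 50 to 57.5 mm below the mouth, thread start on the +x side (within a fifth of a turn). Bystanders within 20 mm of where they lay (z of screw in the frame of mouth between -0.0575 and -0.05 m and x of thread_start in the frame of mouth above 0.002 m and horizontal distance between screw and mouth below 0.006 m and angle between the z axis of screw and the z axis of mouth, either way round below 0.12 rad and contact force between screw and the fingers above 4 N and linear speed of screw below 0.02 m/s and distance of each of wax_tin, sanding_block, try_square from where it was at the start of the episode below 0.02 m); the arm keeps its last pose, push and grip.
It fails at once if the screw is forced: more than 100 N between screw and press (contact force between screw and press above 100 N).
It fails at once if a bystander is disturbed (20 mm) (distance of any of wax_tin, sanding_block, try_square from where it was at the start of the episode above 0.02 m).
It also fails if it takes over 64 s, if anything falls off the work surface, if the arm or the gripper's body presses on something with over 40 N, if the wrist force passes 120 N, or if a joint passes its speed limit or range.

ROBOT

A 6-joint arm with a two-finger parallel gripper is mounted at the origin on a cart in front of the work surface, level with it; the furniture and walls round the work are solid. World frame = base frame: x ahead of the robot, y to its left, z up, the work surface at z = 0. Lengths are in m, angles in rad, forces in N, time in s.
With the tool pointing down it reaches from about 0.35 to 0.85 m from the base axis. Payload 8.1 kg.
Tool frame: the origin (TCP) lies at the very end of the fingers, on their centre line; the grasp point (between the pads) lies 19 mm behind it (env.hold_point_z is the z of the grasp point in the tool frame, in m); z points along the fingers, y is the direction in which the jaws open and shut (so a half turn about z gives the same grasp; the last joint's range is limited). The gripper opens to 93 mm and grips with 3 to 60 N. Pads are 15 mm wide; open, the fingers measure 128 mm over their backs; the gripper's body (75 mm by 188 mm) begins 65 mm behind the grasp point.
Start: joints at [1.15, 0.13, 1.488, -0, 1.523, -0.085], TCP at [0.198, 0.567, 0.219] pointing down, gripper open.
Joint ranges: [-2.96, 2.96], [-0.89, 2.26], [0.02, 2.5], [-1.34, 4.48], [0, 2.73], [-2.66, 2.66]. Speed limits (rad/s): [2.39, 2.39, 2.79, 3.14, 3.14, 3.14].

INTERFACE

Orientations are given as a unit quaternion [w, x, y, z].
In Python, from station import env, eyes gives the robot as it stands.
- The arm moves only by the tool servo_tool, never from a script. Its argument "rows" is one flat list of numbers, 5 for each row, row after row: the gripper command: -1 is shut, 1 is fully open, values between are in proportion, then the shift along the tool's x, y, z in cm, then the turn about the tool's z in rad. In form: [fingers, dx, dy, dz, twist, fingers, dx, dy, dz, twist, ...]. A call has 1 to 10 rows; each row shifts and turns the commanded pose from where the row before left it, along the tool's axes as they then stand; what a row does not reach is not made up. A row lasts 1/10 s, in which the tool goes at most 50 mm and 8.59 degrees, less where a joint would pass 70% of its speed; a pose out of reach is approached as far as the arm can. A call is refused whole if a number of a shift passes 5 or a number of a turn 0.15, either way. A call with a gripper value outside its range is refused whole. The fingers move at their own pace and stop on an object; "force" is the grip in N (left out, the last holds). Time passes only in rows, so rows that do not move let the fingers close. It gives the time, the measured TCP pose, the force and the opening at its end, in the units of the state.
- env.get_state(): the state, without advancing time (a new reading comes with each control period).
- eyes.get_image(name): name is "side" or "top"; returns the picture (420x560x3 uint8, red, green, blue); there is no depth.
- eyes.calibration(name): a dict with "intrinsics" (3x3 intrinsics, pixels), "k1" (the pictures are not rectified: a ray, as slopes to the right and down, at radius r is drawn at 1 + k1 r^2 times it, then the intrinsics apply), "extrinsics" (4x4, takes a point from camera to world coordinates). Camera axes: x right, y down, z forward; pixel columns grow to the right and rows downward; lengths in m; the calibration is good to about 2 mm. A picture is of the moment at which its call begins. calibration takes no time and is no camera call.
- env.hand_in(): hands the job in, once; it reports no verdict.
The state is a dict: "time_s": time; "qpos": joint angles; "qd": joint speeds; "joint_efforts": joint torques, N m; "eef_pos": TCP position; "tool_rot": TCP orientation; "wrist_force": force on the tool from outside, world axes, zero at the start; "ft_torque": the same for the moment, N m; "opening": finger opening in m.
Only numpy, scipy, OpenCV 4.12 (cv2) and the standard library are available. Lean on these libraries where they do the work, as an engineer would, in place of code of your own. Each camera call takes 0.05 s, during which the arm holds its last target. There are 200 camera calls.

## Working session

There is one attempt and no reset: what is moved stays moved. The work goes in short steps, Python scripts to look and compute and a tool call to move; the robot and the scene stay as the last step left them, time stands still between calls to the robot, and variables do not carry over. Pictures are saved under pics/ and viewed, about 8 in all and at most 12, crops included, and the job is handed in when it is done.

Besides the shell and the picture viewer there is one more tool, called as name(argument=value, ...) on one line, values as JSON. servo_tool: Moves the arm, as the interface text tells. Its arguments: {"type":"object","properties":{"rows":{"type":"array"},"force":{"type":"number"}},"required":["rows"]}

```bash
ls; mkdir -p pics; python3 - <<'E'
from station import env, eyes
import cv2
for n in ("top","side"):
    im=eyes.get_image(n); cv2.imwrite(f"pics/{n}0.png",im[:,:,::-1])
    c=eyes.calibration(n); print(n,c)
s=env.get_state(); print(s, env.hold_point_z)
E
```

```text
pics
top {'intrinsics': array([[472.10422485,   0.        , 275.25003338],
       [  0.        , 472.10422485, 207.99420335],
       [  0.        ,   0.        ,   1.        ]]), 'k1': -0.030144258116594234, 'extrinsics': array([[-0.01745358, -0.9871225 ,  0.15901113,  0.3888788 ],
       [-0.99980879,  0.01582822, -0.01148251, -0.00868534],
       [ 0.00881778, -0.15918114, -0.98721001,  1.09422681],
       [ 0.        ,  0.        ,  0.        ,  1.        ]])}
side {'intrinsics': array([[426.02539208,   0.        , 281.56088626],
       [  0.        , 426.02539208, 210.15944417],
       [  0.        ,   0.        ,   1.        ]]), 'k1': -0.04707092311482334, 'extrinsics': array([[-0.99692224, -0.04871768,  0.0614217 ,  0.4709003 ],
       [-0.07486637,  0.35915364, -0.93027076,  0.76664929],
       [ 0.02326081, -0.93200603, -0.36169557,  0.42757251],
       [ 0.        ,  0.        ,  0.        ,  1.        ]])}
{'time_s': 0.1, 'qpos': array([ 1.14959402e+00,  1.31074241e-01,  1.48916213e+00, -2.48460210e-05,
        1.52299061e+00, -8.54335946e-02]), 'qd': array([ 0.00139389, -0.00113459, -0.00193937, -0.00228057,  0.00207114,
       -0.00111714]), 'joint_efforts': array([ 1.12211266e-03, -5.61342216e+01, -4.93093979e+01,  7.70513853e-02,
        2.90567562e-02, -7.28206828e-05]), 'eef_pos': array([0.19749592, 0.5660279 , 0.21770368]), 'tool_rot': array([-1.92783388e-04,  1.67096175e-01,  9.85940262e-01, -7.94195745e-04]), 'wrist_force': array([ 0.37425725, -0.05664188,  0.95238434]), 'ft_torque': array([0.00410179, 0.02286601, 0.00273835]), 'opening': 0.09319567878824499} -0.0188
```

View pics/top0.png

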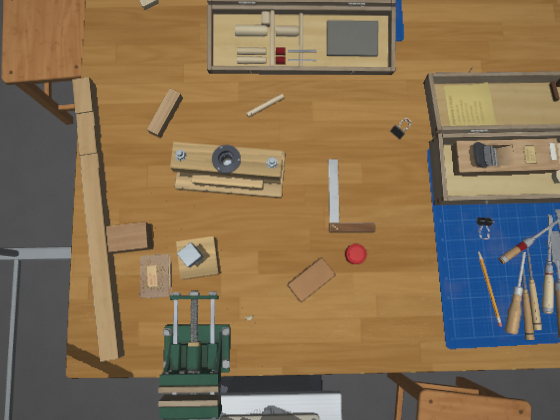

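View pics/side0.png

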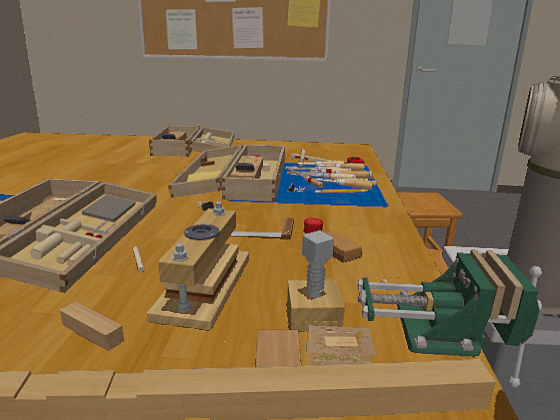

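The top view shows the screw head near (190,254), the boss near (227,158), and the vise near (195,340). The side view shows the head near (318,247) and the boss near (202,232). Next I'll enlarge these.

```bash
python3 - <<'E'
import cv2,numpy as np
t=cv2.imread("pics/top0.png"); s=cv2.imread("pics/side0.png")
def crop(im,x,y,w,h,k): 
    return cv2.resize(im[y:y+h,x:x+w],None,fx=k,fy=k,interpolation=cv2.INTER_CUBIC)
a=crop(t,165,225,66,60,6); b=crop(t,165,135,130,65,6)
cv2.imwrite("pics/c1.png",np.vstack([np.hstack([a,np.zeros((360,780-396,3),np.uint8)]),b])[:,:780]) 
im=np.zeros((600,800,3),np.uint8)
im[0:190,:780//1][:, :]=0
c=crop(t,165,225,66,60,5); d=crop(s,285,225,66,60,5); e=crop(t,165,140,130,54,5)[:, :]
cv2.imwrite("pics/c1.png",np.vstack([np.hstack([c,d]),np.hstack([e])[:,:650],][:1]+[np.pad(e,((0,0),(0,10),(0,0)))]) if False else np.vstack([np.hstack([c,d]),e[:,:660] if e.shape[1]>=660 else np.pad(e,((0,0),(0,660-e.shape[1]),(0,0)))]))
E
```

```text
(no output)
```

View pics/c1.png

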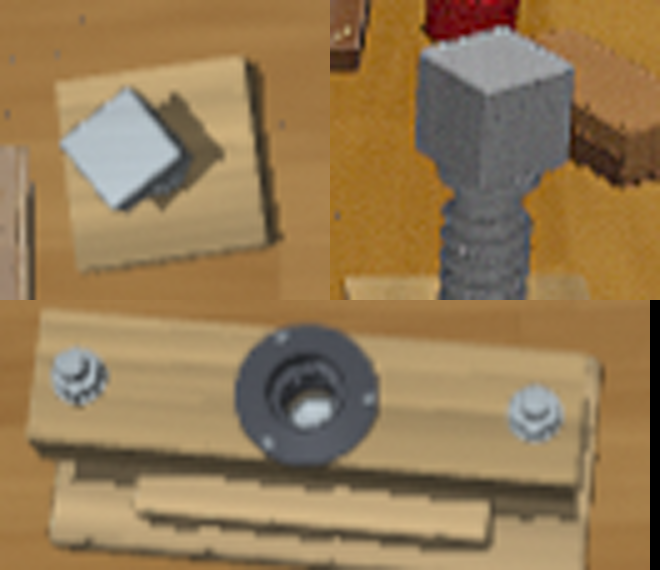

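```bash
cat > h.py <<'E'
import numpy as np, cv2
from station import env, eyes
def ray(n,p):
    c=eyes.calibration(n); K=c["intrinsics"];T=c["extrinsics"]
    u=cv2.undistortPoints(np.array([[p]],float),K,np.array([c["k1"],0,0,0.]))[0,0]
    return T[:3,3],T[:3,:3]@np.array([u[0],u[1],1])
def onz(n,p,z):
    o,d=ray(n,p); return o+d*(z-o[2])/d[2]
def proj(n,P):
    c=eyes.calibration(n);T=np.linalg.inv(c["extrinsics"]);q=T[:3,:3]@P+T[:3,3]
    q=q[:2]/q[2]; q=q*(1+c["k1"]*q@q); K=c["intrinsics"]; return K[:2,:2]@q+K[:2,2]
E
python3 - <<'E'
from h import *
for n,cs in (("top",[(190.6,242.4),(202.2,255.6),(189.4,267),(177,253.6)]),("side",[(302.6,235.4),(321,230.6),(333.8,238.6),(316.4,244.4)])):
    P=np.array([onz(n,c,.15)[:2] for c in cs]); print(n,P.mean(0).round(4))
    E=np.roll(P,-1,0)-P; print(np.linalg.norm(E,axis=1).round(4),(np.degrees(np.arctan2(E[:,1],E[:,0]))%90).round(1))
print("flange", onz("top",(226.4,159),.12), onz("side",(202,232),.12))
a=onz("top",(180.4,155.2),.13);b=onz("top",(272.2,162.4),.13);print("rods",a,b,(a+b)/2,np.linalg.norm(a-b),np.degrees(np.arctan2(*(a-b)[1::-1])))
print("stand",[onz("top",p,.046).round(4)[:2] for p in [(176,241.4),(214,236.2),(219,273),(181.5,279)]])
# enlarged boss crops: side
s=cv2.imread("pics/side0.png"); t=cv2.imread("pics/top0.png")
f=lambda im,x,y,w,h,k:cv2.resize(im[y:y+h,x:x+w],None,fx=k,fy=k,interpolation=cv2.INTER_CUBIC)
cv2.imwrite("pics/c2.png",np.hstack([f(t,207,139,40,40,9),f(s,180,212,45,40,9)]))
E
```

```text
top [0.4495 0.1523]
[0.0355 0.0336 0.0368 0.0347] [41.2 41.3 42.9 39.2]
side [0.4523 0.1607]
[0.0366 0.0343 0.0361 0.0369] [37.6 34.6 41.7 35.8]
flange [0.65291938 0.08195383 0.12      ] [0.65327368 0.09949178 0.12      ]
rods [0.66001805 0.17791088 0.13      ] [ 0.64135614 -0.01518417  0.13      ] [0.65068709 0.08136335 0.13      ] 0.19399476126444032 84.4797222772352
stand [array([0.4861, 0.201 ]), array([0.4963, 0.1166]), array([0.4149, 0.1054]), array([0.4031, 0.1877])]
```

View pics/c2.png

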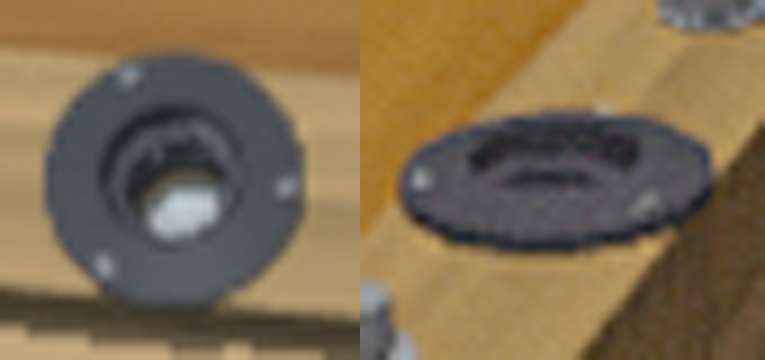

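The corner fit gives the head at (0.4495, 0.1523) with flats at 41° and sides of about 35 mm. The stand centre is (0.450, 0.153), which agrees. The mouth is at about (0.6525, 0.0815); the rods are 194 mm apart (196 expected) and the press yaw is about −5.5°. The side camera differs by 8–17 mm in y, but it looks nearly along y and is weak in that direction, so I'll use the top camera. I expect the drop after about 43° anticlockwise.

servo_tool(rows=[1,0,0,0,0.13,1,0,0,0,0.13,1,0,0,0,0.13,1,0,0,0,0.127,1,-3,-0.5,0,0,1,-3,-0.5,0,0,1,-3,-0.5,0,0,1,-3,-0.5,0,0,1,-3,-0.5,0,0,1,-3,-0.5,0,0], force=30)

```text
time_s: 1.1
eef_pos: [0.2938, 0.4099, 0.2182]
tool_rot: [-0.0, 0.414, 0.91, -0.0]
wrist_force: [-0.1, 0.2, 0.8]
opening: 0.0929
```

servo_tool(rows=[1,-3,-0.55,0,0,1,-3,-0.55,0,0,1,-3,-0.55,0,0,1,-3,-0.55,0,0,1,-3,-0.55,0,0,1,-3,-0.55,0,0,1,-3,-0.55,0,0,1,-3,-0.55,0,0,1,-3,-0.55,0,0,1,-2.6,-0.55,0,0])

```text
time_s: 2.1
eef_pos: [0.4472, 0.1507, 0.2183]
tool_rot: [-0.0, 0.414, 0.91, -0.0]
wrist_force: [0.6, 0.5, 0.2]
opening: 0.0931
```

```bash
cat >> h.py <<'E'
from scipy.spatial.transform import Rotation as R
def err(tgt,yaw_deg):
    s=env.get_state();p=s["eef_pos"];q=s["tool_rot"];M=R.from_quat(q[[1,2,3,0]]).as_matrix()
    y=np.arctan2(M[1,1],M[0,1]); dy=(np.radians(yaw_deg)-y+np.pi/2)%np.pi-np.pi/2
    print("t",round(s["time_s"],2),"p",p.round(4),"yaw",round(np.degrees(y),2),"z",M[:,2].round(3),"q6",round(s["qpos"][5],3),"F",s["wrist_force"].round(2),"T",s["ft_torque"].round(2),"op",round(s["opening"],4))
    print("tool shift cm",(M.T@(np.array(tgt)-p)*100).round(2),"twist",round(-dy,3))
E
python3 -c "
from h import *
err([.4495,.1523,.113],41.2)"
```

```text
t 2.1 p [0.4472 0.1507 0.2183] yaw 41.11 z [-0.001 -0.    -1.   ] q6 -0.501 F [0.59 0.53 0.18] T [0.   0.01 0.01] op 0.0931
tool shift cm [-0.03  0.29 10.53] twist -0.001
```

servo_tool(rows=[1,0,0.3,1.5,0,1,0,0,1.5,0,1,0,0,1.5,0,1,0,0,1.5,0,1,0,0,1.5,0,1,0,0,1.5,0,1,0,0,1.5,0,1,0,0,0,0])

```text
time_s: 2.9
eef_pos: [0.4471, 0.1539, 0.1107]
tool_rot: [-0.002, 0.413, 0.911, -0.001]
wrist_force: [-0.3, 0.3, -0.4]
opening: 0.0929
```

servo_tool(rows=[-0.1,0,0,0,0,-0.1,0,0,0,0,-0.1,0,0,0,0,-0.1,0,0,0,0,-0.1,0,0,0,0,-0.1,0,0,0,0])

```text
time_s: 3.5
eef_pos: [0.4492, 0.1541, 0.1139]
tool_rot: [0.0, 0.414, 0.91, 0.0]
wrist_force: [0.5, -0.8, 0.6]
opening: 0.0497
```

```bash
python3 -c "
from h import *
err([.4495,.1523,.113],41.2)
im=eyes.get_image('top');cv2.imwrite('pics/top1.png',cv2.resize(im[215:295,150:250,::-1],None,fx=6,fy=6,interpolation=cv2.INTER_CUBIC))"
```

```text
t 3.5 p [0.4492 0.1541 0.1139] yaw 41.14 z [ 0.  0. -1.] q6 -0.496 F [ 0.52 -0.75  0.59] T [-0.06  0.    0.  ] op 0.0497
tool shift cm [-0.15 -0.1   0.09] twist -0.001
```

View pics/top1.png

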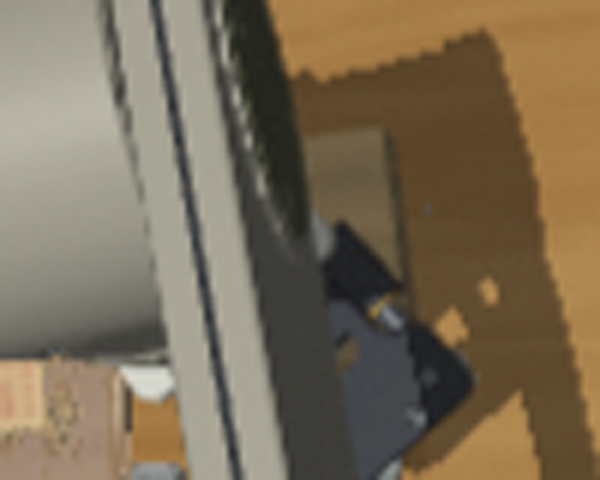

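The arm hides the screw from above, so I'll close on it and check the opening.

servo_tool(rows=[-1,-0.15,0,0,0,-1,0,0,0,0,-1,0,0,0,0,-1,0,0,0,0,-1,0,0,0,0], force=30)

```text
time_s: 4.05
eef_pos: [0.4502, 0.153, 0.1137]
tool_rot: [0.0, 0.414, 0.91, 0.0]
wrist_force: [0.5, -0.0, 0.3]
opening: 0.0365
```

```bash
python3 -c "
from h import *
err([.4495,.1523,.113],41.2)
im=eyes.get_image('side');cv2.imwrite('pics/side1.png',cv2.resize(im[120:340,180:430,::-1],None,fx=2.5,fy=2.5,interpolation=cv2.INTER_CUBIC))"
```

```text
t 4.05 p [0.4502 0.153  0.1137] yaw 41.14 z [ 0.  0. -1.] q6 -0.498 F [ 0.48 -0.    0.28] T [ 0.04 -0.21  0.  ] op 0.0365
tool shift cm [-0.01 -0.1   0.07] twist -0.001
```

View pics/side1.png

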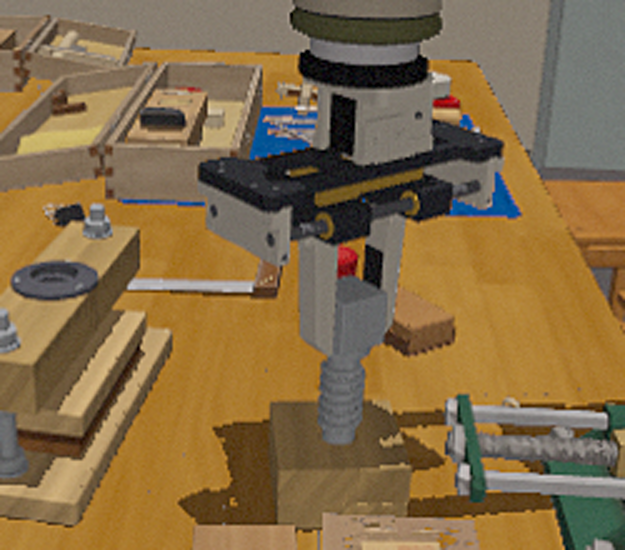

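The screw is held squarely (opening 36.5 mm, TCP within 1 mm of the estimate). Now I'll lift it and carry it over.

servo_tool(rows=[-1,0,0,-0.7,0,-1,0,0,-1,0,-1,0,0,-1.5,0,-1,0,0,-2,0,-1,0,0,-2,0,-1,0,0,-2,0,-1,0,0,-2,0,-1,0,0,-1.5,0,-1,0,0,-0.5,0,-1,0,0,0,0])

```text
time_s: 5.1
eef_pos: [0.4504, 0.1529, 0.2466]
tool_rot: [0.001, 0.414, 0.91, 0.0]
wrist_force: [-0.0, 0.6, -5.5]
opening: 0.0365
```

servo_tool(rows=[-1,-1,0.5,0,0,-1,-2,1.1,0,0,-1,-2.5,1.5,0,0,-1,-2.5,1.5,0,0,-1,-2.5,1.5,0,0,-1,-2.5,1.5,0,0,-1,-2.2,1.2,0,0,-1,-2,1.1,0,0,-1,-1,0.5,0,0,-1,-0.5,0.2,0,0])

```text
time_s: 6.1
eef_pos: [0.6534, 0.0806, 0.2429]
tool_rot: [-0.001, 0.414, 0.91, -0.001]
wrist_force: [-0.2, 0.3, -6.1]
opening: 0.036
```

servo_tool(rows=[-1,0,0,0,0,-1,0,0,0,0,-1,0,0,0,0])

```text
time_s: 6.4
eef_pos: [0.6524, 0.0822, 0.2455]
tool_rot: [-0.0, 0.413, 0.911, -0.0]
wrist_force: [-0.2, 0.4, -5.3]
opening: 0.0359
```

```bash
python3 -c "
from h import *
err([.653,.082,.244],41.14)
im=eyes.get_image('side');cv2.imwrite('pics/side2.png',cv2.resize(im[90:290,130:330,::-1],None,fx=3,fy=3,interpolation=cv2.INTER_CUBIC))"
```

```text
t 6.4 p [0.6524 0.0822 0.2455] yaw 41.17 z [-0.  0. -1.] q6 -0.671 F [-0.24  0.42 -5.34] T [-0.04  0.05  0.02] op 0.0359
tool shift cm [-0.05  0.03  0.15] twist 0.0
```

View pics/side2.png

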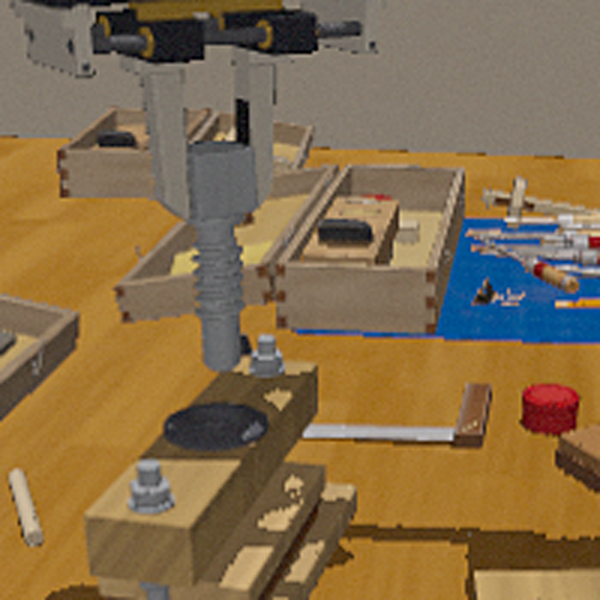

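```bash
python3 -c "
from h import *
print(proj('side',np.array([.6524,.0822,.1525])),proj('side',np.array([.6524,.0822,.12])),proj('side',np.array([.6534,.0822,.12])), proj('side',np.array([.4495,.1523,.15])))"
```

```text
[204.1014482  211.12957562] [204.88133724 228.08624984] [204.33069603 228.0571132 ] [320.21142424 234.98339456]
```

The side image suggests the boss may be a few mm off in x relative to the foot. I'll lower close above the mouth and compare them directly.

servo_tool(rows=[-1,0,0,0.5,0,-1,0,0,0.8,0,-1,0,0,0.8,0,-1,0,0,0.3,0,-1,0,0,0,0,-1,0,0,0,0])

```text
time_s: 7.05
eef_pos: [0.6529, 0.0818, 0.2216]
tool_rot: [-0.0, 0.414, 0.91, -0.0]
wrist_force: [0.3, 0.7, -6.0]
opening: 0.0362
```

```bash
python3 -c "
from h import *
err([.653,.082,.244],41.14)
im=eyes.get_image('side')
t=eyes.get_image('top')
f=lambda a,k:cv2.resize(a[:,:,::-1],None,fx=k,fy=k,interpolation=cv2.INTER_CUBIC)
cv2.imwrite('pics/c3.png',np.hstack([f(im[190:250,175:235],8),f(t[135:183,205:243],10)[:480,:320]]))
print(proj('side',np.array([.653,.082,.127])))"
```

```text
t 7.05 p [0.6529 0.0818 0.2216] yaw 41.14 z [-0. -0. -1.] q6 -0.671 F [ 0.29  0.65 -5.97] T [-0.07 -0.01  0.02] op 0.0362
tool shift cm [ 0.01  0.02 -2.24] twist -0.0
[204.41022947 224.4177094 ]
```

View pics/c3.png

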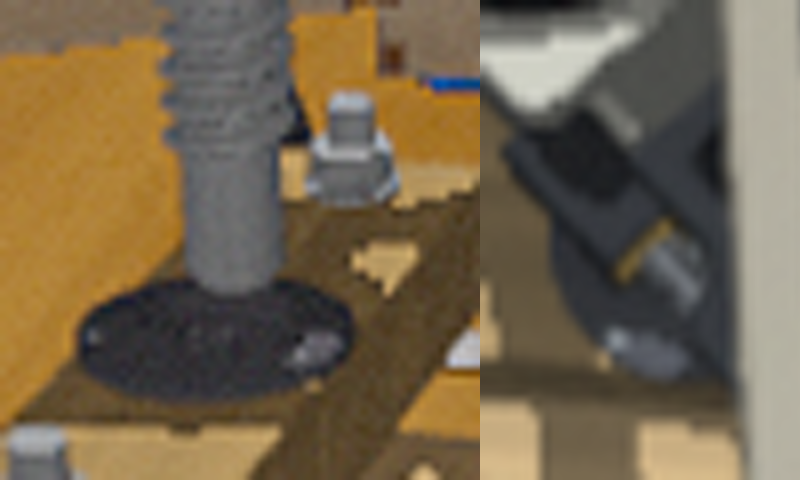

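Read from the crop, the foot is centred at column 234 and the flange at 216, about 2 px apart. The two cameras disagree by roughly 4 mm in x, so I'll split the difference at +2.5 mm, which stays inside the 4 mm entry clearance. Then I'll lower while watching the force.

servo_tool(rows=[-1,-0.16,0.19,0,0,-1,0,0,0.4,0,-1,0,0,0.4,0,-1,0,0,0.4,0,-1,0,0,0.3,0,-1,0,0,0,0])

```text
time_s: 7.75
eef_pos: [0.6549, 0.0819, 0.2056]
tool_rot: [-0.001, 0.414, 0.91, -0.0]
wrist_force: [0.3, -0.5, -5.7]
opening: 0.036
```

```bash
python3 -c "
from h import *
err([.6554,.082,.175],41.14)"
```

```text
t 7.75 p [0.6549 0.0819 0.2056] yaw 41.14 z [-0.002 -0.    -1.   ] q6 -0.671 F [ 0.35 -0.47 -5.68] T [-0.02 -0.01 -0.  ] op 0.036
tool shift cm [-0.03  0.05  3.06] twist 0.0
```

servo_tool(rows=[-1,0,0,0.2,0,-1,0,0,0.2,0,-1,0,0,0.2,0,-1,0,0,0.2,0,-1,0,0,0,0])

```text
time_s: 8.25
eef_pos: [0.6561, 0.0823, 0.1989]
tool_rot: [0.001, 0.414, 0.91, 0.001]
wrist_force: [3.4, 1.6, -6.0]
opening: 0.0358
```

```bash
python3 -c "
from h import *
err([.6554,.082,.175],41.14)"
```

```text
t 8.25 p [0.6561 0.0823 0.1989] yaw 41.15 z [ 0.002  0.001 -1.   ] q6 -0.671 F [ 3.39  1.62 -5.99] T [ 0.48 -1.   -0.05] op 0.0358
tool shift cm [ 0.03 -0.08  2.39] twist 0.0
```

The side force (+3.4, +1.6 N) shows the bore pushing the foot toward +x and +y, so I'll follow it.

servo_tool(rows=[-1,-0.04,0.15,0,0,-1,0,0,0.2,0,-1,0,0,0.2,0,-1,0,0,0,0])

```text
time_s: 8.65
eef_pos: [0.6567, 0.0825, 0.1941]
tool_rot: [-0.0, 0.414, 0.91, -0.0]
wrist_force: [2.5, 0.3, -7.1]
opening: 0.0358
```

```bash
python3 -c "
from h import *
err([.6554,.082,.175],41.14)"
```

```text
t 8.65 p [0.6567 0.0825 0.1941] yaw 41.14 z [-0. -0. -1.] q6 -0.67 F [ 2.5   0.26 -7.14] T [ 0.1  -0.53  0.  ] op 0.0358
tool shift cm [ 0.05 -0.13  1.91] twist -0.0
```

servo_tool(rows=[-1,-0.08,0.09,0,0,-1,0,0,0.3,0,-1,0,0,0.3,0,-1,0,0,0.3,0,-1,0,0,0,0])

```text
time_s: 9.15
eef_pos: [0.6574, 0.0825, 0.1846]
tool_rot: [-0.001, 0.414, 0.91, -0.0]
wrist_force: [-0.1, -1.2, -6.0]
opening: 0.0359
```

```bash
python3 -c "
from h import *
err([.6554,.082,.175],41.14)"
```

```text
t 9.15 p [0.6574 0.0825 0.1846] yaw 41.14 z [-0.002 -0.    -1.   ] q6 -0.67 F [-0.06 -1.19 -5.97] T [0.   0.05 0.05] op 0.0359
tool shift cm [ 0.09 -0.19  0.96] twist -0.0
```

servo_tool(rows=[-1,0,0,0.2,0,-1,0,0,0.2,0,-1,0,0,0.2,0,-1,0,0,0.1,0,-1,0,0,0,0])

```text
time_s: 9.65
eef_pos: [0.6579, 0.0825, 0.1783]
tool_rot: [-0.0, 0.414, 0.91, -0.0]
wrist_force: [0.1, 0.2, -5.8]
opening: 0.0357
```

```bash
python3 -c "
from h import *
err([.6554,.082,.175],41.14)"
```

```text
t 9.65 p [0.6579 0.0825 0.1783] yaw 41.13 z [-0. -0. -1.] q6 -0.67 F [ 0.11  0.2  -5.77] T [-0.06  0.    0.11] op 0.0357
tool shift cm [ 0.12 -0.22  0.33] twist -0.0
```

servo_tool(rows=[-1,0,0,0.1,0,-1,0,0,0.1,0,-1,0,0,0,0])

```text
time_s: 9.95
eef_pos: [0.6579, 0.0825, 0.1765]
tool_rot: [-0.0, 0.414, 0.91, -0.0]
wrist_force: [0.2, 0.3, -5.5]
opening: 0.0358
```

servo_tool(rows=[-1,0,0,0.1,0,-1,0,0,0,0])

```text
time_s: 10.15
eef_pos: [0.6579, 0.0825, 0.1755]
tool_rot: [-0.0, 0.414, 0.91, -0.0]
wrist_force: [-0.3, 0.0, -5.6]
opening: 0.0358
```

servo_tool(rows=[-1,0,0,0.05,0,-1,0,0,0,0])

```text
time_s: 10.35
eef_pos: [0.658, 0.0826, 0.1751]
tool_rot: [0.0, 0.414, 0.91, 0.0]
wrist_force: [0.1, 0.0, -5.0]
opening: 0.0358
```

servo_tool(rows=[-1,0,0,0.05,0,-1,0,0,0,0])

```text
time_s: 10.55
eef_pos: [0.6581, 0.0826, 0.175]
tool_rot: [0.0, 0.414, 0.91, 0.0]
wrist_force: [-0.5, -0.6, -3.4]
opening: 0.0361
```

servo_tool(rows=[-1,0,0,0.05,0,-1,0,0,0,0])

```text
time_s: 10.75
eef_pos: [0.6582, 0.0825, 0.1748]
tool_rot: [0.0, 0.414, 0.91, 0.0]
wrist_force: [-1.8, -0.9, 1.0]
opening: 0.0359
```

Contact is felt at foot depth of about 39 mm, as predicted for 43° short of the drop. I'll loosen to 40 mm so the screw rests freely.

servo_tool(rows=[-0.14,0,0,0,0,-0.14,0,0,0,0,-0.14,0,0,0,0,-0.14,0,0,0,0])

```text
time_s: 11.15
eef_pos: [0.6582, 0.0826, 0.1743]
tool_rot: [0.0, 0.414, 0.91, 0.0]
wrist_force: [0.2, 0.2, -0.6]
opening: 0.0399
```

```bash
python3 -c "
from h import *
err([.6579,.0825,.175],41.14)"
```

```text
t 11.15 p [0.6582 0.0826 0.1743] yaw 41.14 z [ 0.  0. -1.] q6 -0.67 F [ 0.2   0.23 -0.57] T [-0.04  0.02  0.07] op 0.0399
tool shift cm [ 0.01 -0.03 -0.07] twist -0.0
```

servo_tool(rows=[-0.14,0,0,0,-0.06,-0.14,0,0,0,-0.08,-0.14,0,0,0,-0.08,-0.14,0,0,0,-0.08,-0.14,0,0,0,-0.06,-0.14,0,0,0,-0.06,-0.14,0,0,0,-0.04,-0.14,0,0,0,-0.04,-0.14,0,0,0,0,-0.14,0,0,0,0])

```text
time_s: 12.15
eef_pos: [0.6579, 0.0826, 0.174]
tool_rot: [-0.0, 0.176, 0.984, -0.0]
wrist_force: [-2.0, 0.5, -1.0]
opening: 0.0401
```

```bash
python3 -c "
from h import *
err([.6579,.0825,.175],41.14)
im=eyes.get_image('side');cv2.imwrite('pics/d0.png',im[:,:,::-1])"
```

```text
t 12.15 p [0.6579 0.0826 0.174 ] yaw 69.72 z [-0.  0. -1.] q6 -1.169 F [-2.04  0.52 -0.99] T [ 0.07  0.11 -0.04] op 0.0401
tool shift cm [-0.   -0.01 -0.1 ] twist 0.499
```

servo_tool(rows=[-0.14,0,0,0,-0.03,-0.14,0,0,0,-0.03,-0.14,0,0,0,-0.03,-0.14,0,0,0,-0.03,-0.14,0,0,0,-0.03,-0.14,0,0,0,-0.03,-0.14,0,0,0,-0.03,-0.14,0,0,0,-0.03,-0.14,0,0,0,-0.03,-0.14,0,0,0,-0.03])

```text
time_s: 13.2
eef_pos: [0.6581, 0.0826, 0.1742]
tool_rot: [0.0, 0.025, 1.0, 0.0]
wrist_force: [0.3, 1.5, -0.2]
opening: 0.0402
```

```bash
python3 -c "
from h import *
err([.6579,.0825,.175],41.14)
im=eyes.get_image('side');cv2.imwrite('pics/d1.png',im[:,:,::-1])
a=cv2.imread('pics/d0.png');b=im[:,:,::-1]
f=lambda a:cv2.resize(a[165:245,170:235],None,fx=6,fy=6,interpolation=cv2.INTER_CUBIC)
cv2.imwrite('pics/c4.png',np.hstack([f(a),f(b)]))"
```

```text
t 13.2 p [0.6581 0.0826 0.1742] yaw 87.12 z [ 0.  0. -1.] q6 -1.473 F [ 0.31  1.49 -0.18] T [ 0.18 -0.02 -0.13] op 0.0402
tool shift cm [ 0.02 -0.01 -0.08] twist 0.802
```

View pics/c4.png

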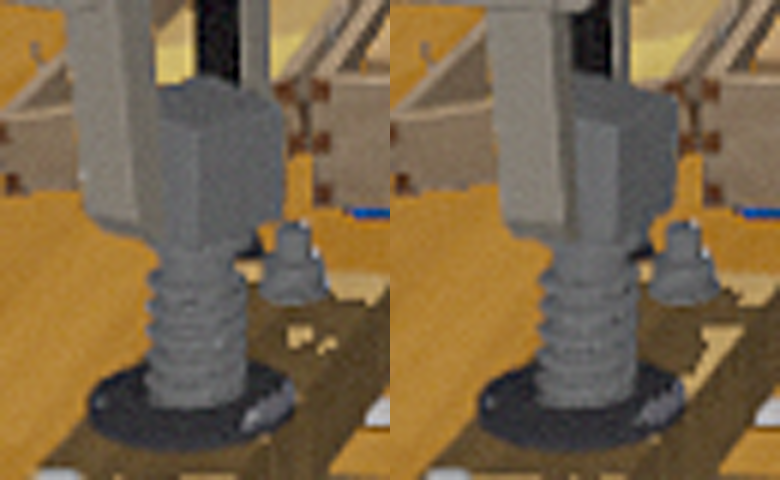

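It has not dropped yet: the head and collar are at the same height in both crops, and the screw is following the fingers. I'll carry on slowly.

servo_tool(rows=[-0.14,0,0,0,-0.03,-0.14,0,0,0,-0.03,-0.14,0,0,0,-0.03,-0.14,0,0,0,-0.03,-0.14,0,0,0,-0.03,-0.14,0,0,0,-0.03,-0.14,0,0,0,-0.03,-0.14,0,0,0,-0.03,-0.14,0,0,0,-0.03,-0.14,0,0,0,-0.03])

```text
time_s: 14.25
eef_pos: [0.6578, 0.0827, 0.1737]
tool_rot: [-0.0, -0.125, 0.992, 0.0]
wrist_force: [0.9, 1.2, -4.4]
opening: 0.0401
```

servo_tool(rows=[-0.14,0,0,0,-0.03,-0.14,0,0,0,-0.03,-0.14,0,0,0,-0.03,-0.14,0,0,0,-0.03,-0.14,0,0,0,-0.03,-0.14,0,0,0,0])

```text
time_s: 14.85
eef_pos: [0.658, 0.0825, 0.174]
tool_rot: [-0.0, -0.198, 0.98, -0.0]
wrist_force: [1.3, 1.2, -5.0]
opening: 0.04
```

```bash
python3 -c "
from h import *
err([.6579,.0825,.175],41.14)
im=eyes.get_image('side');cv2.imwrite('pics/d2.png',im[:,:,::-1])
a=cv2.imread('pics/d1.png');b=im[:,:,::-1]
f=lambda a:cv2.resize(a[165:245,170:235],None,fx=6,fy=6,interpolation=cv2.INTER_CUBIC)
cv2.imwrite('pics/c5.png',np.hstack([f(a),f(b)]))"
```

```text
t 14.85 p [0.658  0.0825 0.174 ] yaw 112.85 z [-0. -0. -1.] q6 -1.922 F [ 1.3   1.24 -5.01] T [ 0.32 -0.22  0.01] op 0.04
tool shift cm [ 0.01 -0.   -0.1 ] twist 1.251
```

View pics/c5.png

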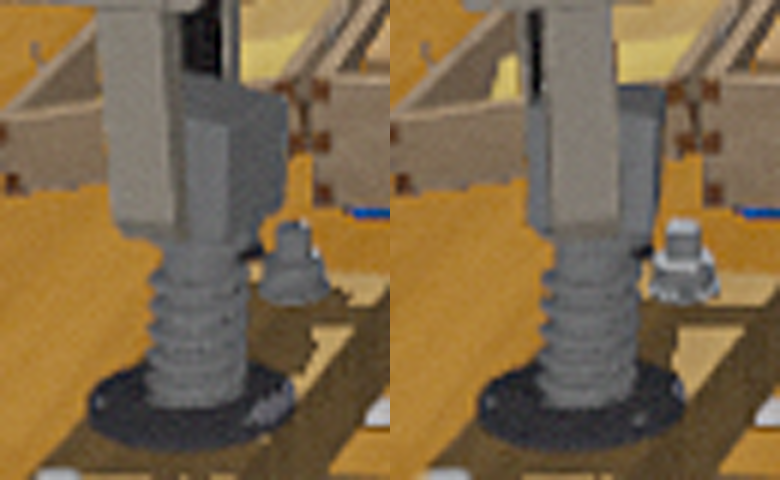

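The wrist now reads −5 N, so the ridge has let go and the screw is hanging by friction in the wedged fingers. Its yaw is just past the ridge end. It was still resting (about 0 N) at tool yaw 87°, inside the step 1 window. I'll back off the wedge slightly so it can drop.

servo_tool(rows=[-0.14,0,0,0,0.03,-0.14,0,0,0,0.03,-0.14,0,0,0,0.03,-0.14,0,0,0,0.03,-0.14,0,0,0,0])

```text
time_s: 15.4
eef_pos: [0.6586, 0.0822, 0.1755]
tool_rot: [0.001, -0.138, 0.99, -0.0]
wrist_force: [-0.5, -0.1, -0.2]
opening: 0.0401
```

```bash
cat >> h.py <<'E'
def shift(ref,name):
    im=eyes.get_image('side')[:,:,::-1];cv2.imwrite(f'pics/{name}.png',im)
    a=cv2.imread(f'pics/{ref}.png')
    for nm,(r0,r1,c0,c1) in {'collar+head':(195,212,193,213),'nut':(200,216,212,226)}.items():
        r=cv2.matchTemplate(im[r0-12:r1+12,c0-4:c1+4],a[r0:r1,c0:c1],cv2.TM_CCOEFF_NORMED)
        _,v,_,l=cv2.minMaxLoc(r);print(nm,'dx,dy px',l[0]-4,l[1]-12,'corr',round(v,2))
E
python3 -c "
from h import *
err([.6579,.0825,.175],41.14); shift('d2','d3')"
```

```text
t 15.4 p [0.6586 0.0822 0.1755] yaw 105.83 z [ 0.002 -0.    -1.   ] q6 -1.8 F [-0.54 -0.09 -0.17] T [ 0.08  0.04 -0.05] op 0.0401
tool shift cm [0.06 0.04 0.05] twist 1.129
collar+head dx,dy px -3 4 corr 0.62
nut dx,dy px 0 0 corr 0.87
```

The screw has dropped: the force is 0 N and the collar is 4 px (about 8 mm) lower. I'll lower the fingers with it and turn clockwise. The first stage is 3.5 rad of the 6.65 rad total.

servo_tool(rows=[-0.14,0,0,0.4,0,-0.14,0,0,0.4,0,-0.14,0,0,0.4,0,-0.14,0,0,0,0.1,-0.14,0,0,0,0.1,-0.14,0,0,0,0.1,-0.14,0,0,0,0.1,-0.14,0,0,0,0.1,-0.14,0,0,0,0.1])

```text
time_s: 16.35
eef_pos: [0.6578, 0.0827, 0.1614]
tool_rot: [-0.0, 0.163, 0.987, 0.0]
wrist_force: [0.3, 0.8, -1.2]
opening: 0.0398
```

servo_tool(rows=[-0.14,0,0,0,0.1,-0.14,0,0,0,0.1,-0.14,0,0,0,0.1,-0.14,0,0,0,0.1,-0.14,0,0,0,0.1,-0.14,0,0,0,0.1,-0.14,0,0,0,0.1,-0.14,0,0,0,0.1,-0.14,0,0,0,0.1,-0.14,0,0,0,0.1])

```text
time_s: 17.35
eef_pos: [0.6576, 0.0826, 0.1611]
tool_rot: [-0.0, 0.616, 0.788, -0.0]
wrist_force: [0.1, -0.2, -1.8]
opening: 0.0398
```

```bash
python3 -c "
from h import *
err([.6579,.0825,.163],41.14)"
```

```text
t 17.35 p [0.6576 0.0826 0.1611] yaw 13.99 z [-0.001  0.    -1.   ] q6 -0.197 F [ 0.11 -0.16 -1.77] T [ 0.05 -0.16  0.07] op 0.0398
tool shift cm [-0.02  0.02 -0.19] twist -0.474
```

servo_tool(rows=[-0.14,0,0,0,0.1,-0.14,0,0,0,0.1,-0.14,0,0,0,0.1,-0.14,0,0,0,0.1,-0.14,0,0,0,0.1,-0.14,0,0,0,0.1,-0.14,0,0,0,0.1,-0.14,0,0,0,0.1,-0.14,0,0,0,0.1,-0.14,0,0,0,0.1])

```text
time_s: 18.35
eef_pos: [0.6576, 0.0826, 0.1611]
tool_rot: [-0.0, 0.918, 0.396, -0.001]
wrist_force: [0.1, -0.2, -2.6]
opening: 0.0401
```

servo_tool(rows=[-0.14,0,0,0,0.1,-0.14,0,0,0,0.1,-0.14,0,0,0,0.1,-0.14,0,0,0,0.1,-0.14,0,0,0,0.1,-0.14,0,0,0,0.1,-0.14,0,0,0,0.1,-0.14,0,0,0,0.1,-0.14,0,0,0,0.1,-0.14,0,0,0,0])

```text
time_s: 19.35
eef_pos: [0.6576, 0.0826, 0.1612]
tool_rot: [0.0, 0.999, -0.041, -0.001]
wrist_force: [0.3, 0.6, -0.2]
opening: 0.0402
```

```bash
python3 -c "
from h import *
err([.6579,.0825,.163],41.14);shift('d2','d4')"
```

```text
t 19.35 p [0.6576 0.0826 0.1612] yaw -94.73 z [-0.001  0.    -1.   ] q6 1.701 F [ 0.26  0.59 -0.18] T [0.12 0.11 0.02] op 0.0402
tool shift cm [ 0.03  0.01 -0.18] twist 0.77
collar+head dx,dy px -4 7 corr 0.62
nut dx,dy px 0 0 corr 0.59
```

servo_tool(rows=[0.5,0,0,0,0,0.5,0,0,0,0,0.5,0,0,0,0,0.5,0,0,0,0,0.5,0,0,0,0])

```text
time_s: 19.9
eef_pos: [0.6581, 0.0825, 0.1622]
tool_rot: [0.0, 0.999, -0.04, 0.0]
wrist_force: [0.7, 0.1, 0.3]
opening: 0.0691
```

servo_tool(rows=[0.5,0,0,0,-0.14,0.5,0,0,0,-0.14,0.5,0,0,0,-0.14,0.5,0,0,0,-0.14,0.5,0,0,0,-0.14,0.5,0,0,0,-0.14,0.5,0,0,0,-0.14,0.5,0,0,0,-0.14,0.5,0,0,0,-0.14,0.5,0,0,0,-0.14])

```text
time_s: 20.9
eef_pos: [0.658, 0.0826, 0.1622]
tool_rot: [0.0, 0.789, 0.615, 0.0]
wrist_force: [-0.0, -0.3, 0.0]
opening: 0.0697
```

servo_tool(rows=[0.5,0,0,0,-0.14,0.5,0,0,0,-0.14,0.5,0,0,0,-0.14,0.5,0,0,0,-0.14,0.5,0,0,0,-0.14,0.5,0,0,0,-0.14,0.5,0,0,0,-0.14,0.5,0,0,0,-0.14,0.5,0,0,0,-0.14,0.5,0,0,0,-0.14])

```text
time_s: 21.9
eef_pos: [0.658, 0.0826, 0.1621]
tool_rot: [-0.0, 0.207, 0.978, -0.0]
wrist_force: [0.5, 0.6, -0.3]
opening: 0.0699
```

servo_tool(rows=[0.5,0,0,0,-0.14,0.5,0,0,0,-0.14,0.5,0,0,0,-0.06,0.5,0,0,0,0])

```text
time_s: 22.3
eef_pos: [0.658, 0.0825, 0.1622]
tool_rot: [0.0, 0.041, 0.999, -0.0]
wrist_force: [0.6, 0.3, -0.3]
opening: 0.0697
```

servo_tool(rows=[-0.14,0,0,0,0,-0.14,0,0,0,0,-0.14,0,0,0,0,-0.14,0,0,0,0,-0.14,0,0,0,0,-0.14,0,0,0,0])

```text
time_s: 22.9
eef_pos: [0.6581, 0.0828, 0.1622]
tool_rot: [0.0, 0.041, 0.999, 0.0]
wrist_force: [-0.3, 1.2, -0.1]
opening: 0.04
```

```bash
python3 -c "
from h import *
err([.6579,.0825,.163],84.5);shift('d4','d5')"
```

```text
t 22.9 p [0.6581 0.0828 0.1622] yaw 85.25 z [ 0.  0. -1.] q6 -1.44 F [-0.33  1.24 -0.08] T [ 0.21 -0.03 -0.  ] op 0.04
tool shift cm [ 0.01 -0.03 -0.08] twist 0.013
collar+head dx,dy px 0 0 corr 0.97
nut dx,dy px 0 0 corr 0.98
```

servo_tool(rows=[-0.14,0,0,0,0.1,-0.14,0,0,0,0.1,-0.14,0,0,0,0.1,-0.14,0,0,0,0.1,-0.14,0,0,0,0.1,-0.14,0,0,0,0.1,-0.14,0,0,0,0.1,-0.14,0,0,0,0.1,-0.14,0,0,0,0.1,-0.14,0,0,0,0.1])

```text
time_s: 23.95
eef_pos: [0.6577, 0.0827, 0.1615]
tool_rot: [-0.0, 0.517, 0.856, -0.0]
wrist_force: [0.1, 0.4, -3.5]
opening: 0.0402
```

servo_tool(rows=[-0.14,0,0,0,0.1,-0.14,0,0,0,0.1,-0.14,0,0,0,0.1,-0.14,0,0,0,0.1,-0.14,0,0,0,0.1,-0.14,0,0,0,0.1,-0.14,0,0,0,0.1,-0.14,0,0,0,0.1,-0.14,0,0,0,0.1,-0.14,0,0,0,0.1])

```text
time_s: 24.95
eef_pos: [0.6578, 0.0825, 0.1617]
tool_rot: [-0.0, 0.864, 0.503, -0.0]
wrist_force: [1.0, 0.0, -2.3]
opening: 0.0403
```

servo_tool(rows=[-0.14,0,0,0,0.1,-0.14,0,0,0,0.1,-0.14,0,0,0,0.1,-0.14,0,0,0,0.1,-0.14,0,0,0,0.1,-0.14,0,0,0,0.1,-0.14,0,0,0,0.1,-0.14,0,0,0,0.1,-0.14,0,0,0,0.1,-0.14,0,0,0,0.1])

```text
time_s: 25.95
eef_pos: [0.6577, 0.0825, 0.1615]
tool_rot: [0.0, 1.0, 0.027, -0.0]
wrist_force: [1.0, 0.4, -2.2]
opening: 0.04
```

servo_tool(rows=[-0.14,0,0,0,0.1,-0.14,0,0,0,0.06,-0.14,0,0,0,0,-1,0,0,0,0,-1,0,0,0,0,-1,0,0,0,0,-1,0,0,0,0,-1,0,0,0,0], force=20)

```text
time_s: 26.75
eef_pos: [0.6578, 0.0826, 0.1618]
tool_rot: [-0.0, 0.999, -0.05, -0.0]
wrist_force: [0.4, 0.9, -4.7]
opening: 0.0388
```

```bash
python3 -c "
from h import *
err([.6579,.0825,.163],84.5);shift('d2','d6')
im=cv2.imread('pics/d6.png');a=cv2.imread('pics/d2.png')
f=lambda a:cv2.resize(a[165:245,170:235],None,fx=6,fy=6,interpolation=cv2.INTER_CUBIC)
cv2.imwrite('pics/c6.png',np.hstack([f(a),f(im)]))"
```

```text
t 26.75 p [0.6578 0.0826 0.1618] yaw -95.78 z [-0.001  0.    -1.   ] q6 1.719 F [ 0.42  0.9  -4.68] T [0.24 0.08 0.  ] op 0.0388
tool shift cm [ 0.01  0.01 -0.13] twist -0.005
collar+head dx,dy px -4 7 corr 0.66
nut dx,dy px 0 0 corr 0.59
```

View pics/c6.png

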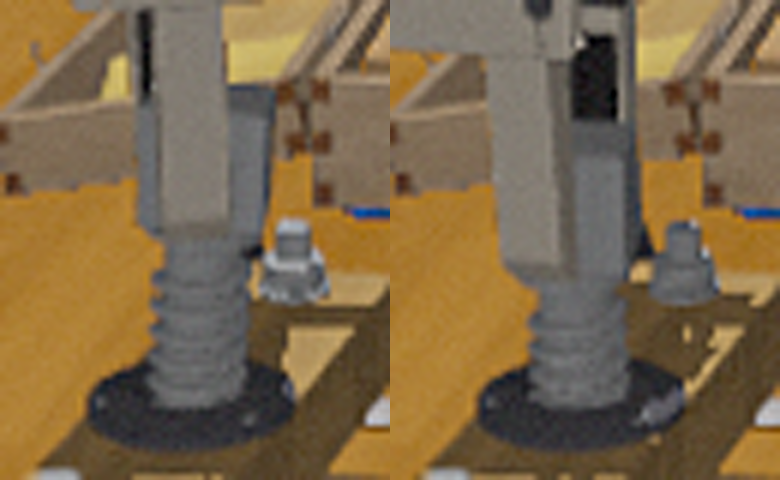

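servo_tool(rows=[-1,0,0,0,0,-1,0,0,0,0,-1,0,0,0,0])

```text
time_s: 27.1
eef_pos: [0.6578, 0.0825, 0.1618]
tool_rot: [0.0, 0.999, -0.051, -0.0]
wrist_force: [-1.4, 0.6, -5.7]
opening: 0.0392
```

```bash
python3 -c "
from h import *
err([.6579,.0825,.163],84.5)
im=eyes.get_image('side')[:,:,::-1];cv2.imwrite('pics/d7.png',im)
for ref in ('d4','d5','d6'):
  a=cv2.imread(f'pics/{ref}.png')
  for (r0,r1,c0,c1) in ((182,216,200,212),(185,196,199,212),(208,220,192,210)):
    k=8; u=lambda x:cv2.resize(x,None,fx=k,fy=k,interpolation=cv2.INTER_CUBIC)
    r=cv2.matchTemplate(u(im[r0-8:r1+8,c0-4:c1+4]),u(a[r0:r1,c0:c1]),cv2.TM_CCOEFF_NORMED)
    _,v,_,l=cv2.minMaxLoc(r);print(ref,l[0]/k-4,l[1]/k-8,round(v,2))
"
```

```text
t 27.1 p [0.6578 0.0825 0.1618] yaw -95.79 z [-0.001 -0.    -1.   ] q6 1.719 F [-1.41  0.63 -5.68] T [ 0.16  0.27 -0.  ] op 0.0392
tool shift cm [ 0.01  0.   -0.12] twist -0.005
d4 0.25 0.75 0.81
d4 0.125 2.125 0.94
d4 0.875 0.25 0.64
d5 0.5 0.625 0.82
d5 0.5 2.25 0.93
d5 1.125 0.25 0.65
d6 0.0 0.0 0.98
d6 0.0 -0.125 0.95
d6 -0.125 -0.125 0.97
```

The head's top edge is 2.1 px (about 4 mm) lower than at the half turn, so the second half turn went down properly. The grip is skewed, though: the opening is 39 mm instead of 36. I'll loosen, back the fingers off to line up with the flats, and grip again.

servo_tool(rows=[-0.1,0,0,0,0,-0.1,0,0,0,0,-0.1,0,0,0,-0.06,-0.1,0,0,0,-0.06,-0.1,0,0,0,-0.06,-0.1,0,0,0,0])

```text
time_s: 27.75
eef_pos: [0.6587, 0.0824, 0.1632]
tool_rot: [0.0, 0.999, 0.04, 0.001]
wrist_force: [-0.5, -0.8, -0.0]
opening: 0.0414
```

servo_tool(rows=[-1,0,0,0,0,-1,0,0,0,0,-1,0,0,0,0,-1,0,0,0,0,-1,0,0,0,0,-1,0,0,0,0], force=25)

```text
time_s: 28.35
eef_pos: [0.6584, 0.0827, 0.1628]
tool_rot: [-0.0, 0.999, 0.039, 0.001]
wrist_force: [0.5, 1.3, 6.0]
opening: 0.0357
```

```bash
cat > m.py <<'E'
from h import *
err([.6579,.0825,.163],84.5)
im=eyes.get_image('side')[:,:,::-1];cv2.imwrite('pics/d8.png',im)
for ref in ('d4','d7'):
  a=cv2.imread(f'pics/{ref}.png')
  for (r0,r1,c0,c1) in ((182,216,200,212),(185,196,199,212)):
    k=8; u=lambda x:cv2.resize(x,None,fx=k,fy=k,interpolation=cv2.INTER_CUBIC)
    r=cv2.matchTemplate(u(im[r0-8:r1+8,c0-4:c1+4]),u(a[r0:r1,c0:c1]),cv2.TM_CCOEFF_NORMED)
    _,v,_,l=cv2.minMaxLoc(r);print(ref,l[0]/k-4,l[1]/k-8,round(v,2))
f=lambda a:cv2.resize(a[165:245,170:235],None,fx=6,fy=6,interpolation=cv2.INTER_CUBIC)
cv2.imwrite('pics/c7.png',np.hstack([f(cv2.imread('pics/d4.png')),f(im)]))
E
python3 m.py
```

```text
t 28.35 p [0.6584 0.0827 0.1628] yaw -85.49 z [ 0.001  0.    -1.   ] q6 1.54 F [0.5  1.27 5.97] T [ 0.13  0.16 -0.02] op 0.0357
tool shift cm [-0.05  0.01 -0.02] twist 0.175
d4 0.375 0.375 0.62
d4 0.0 3.0 0.56
d7 -0.125 0.125 0.64
d7 -0.25 0.625 0.52
```

View pics/c7.png

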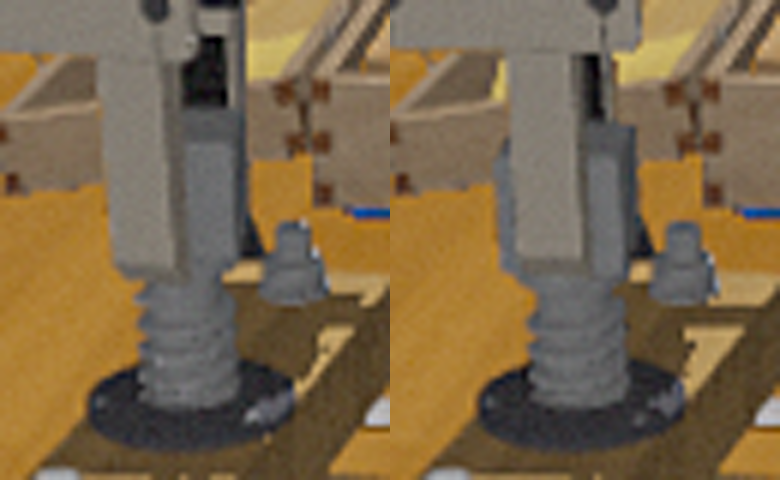

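```bash
python3 -c "
from h import *
for f in (.074,.070,.066,.062):
  # top-face front-right corner & head bottom right corner
  def c(h,sx,sy,yaw):
    a=np.radians(yaw);return proj('side',np.array([.658+18*(sx*np.cos(a)-sy*np.sin(a))/1e3,.0825+18*(sx*np.sin(a)+sy*np.cos(a))/1e3,f+h]))
  print(f,'crop y6: top near corners',[((c(.130,s,1,4.5)-[170,165]+.5)*6).round(0) for s in(1,-1)],'bottom',[((c(.094,s,1,4.5)-[170,165]+.5)*6).round(0) for s in(1,-1)],'mouth',((proj('side',np.array([.658,.0825,.12]))-[170,165]+.5)*6).round(0))
"
```

```text
0.074 crop y6: top near corners [array([105., 130.]), array([234., 132.])] bottom [array([112., 250.]), array([238., 253.])] mouth [194. 381.]
0.07 crop y6: top near corners [array([106., 143.]), array([234., 146.])] bottom [array([113., 263.]), array([239., 266.])] mouth [194. 381.]
0.066 crop y6: top near corners [array([106., 157.]), array([235., 159.])] bottom [array([114., 276.]), array([240., 279.])] mouth [194. 381.]
0.062 crop y6: top near corners [array([107., 170.]), array([235., 173.])] bottom [array([114., 289.]), array([240., 292.])] mouth [194. 381.]
```

The grip is now square (35.7 mm). The near top edge of the head sits at row 154 and its bottom edge at about 282, matching a foot depth of 53–54 mm. The screw is about 10° short of the exact full turn, inside tolerance. Handing in.

```bash
python3 -c "
from h import *
err([.6579,.0825,.163],84.5); print(env.hand_in())"
```

```text
t 28.4 p [0.6584 0.0827 0.1628] yaw -85.49 z [ 0.001  0.    -1.   ] q6 1.54 F [-0.4   1.23  5.55] T [ 0.09  0.14 -0.  ] op 0.0361
tool shift cm [-0.05  0.01 -0.02] twist 0.175
the job is handed in; nothing more can be done
None
```

The screw is started in the press boss, and the job was handed in at 28.4 s with the arm still gripping the screw by its head. I lifted it from the stand, set it in the boss, turned it back until it dropped, then turned it clockwise one turn with a single regrip.

**Last checks**
- **Grip:** the fingers sit square on two flats, at an opening of about 36 mm, with the force set to 25 N.
- **Depth:** the side picture puts the foot 53–54 mm below the mouth.
- **Turn:** the tool yaw puts the screw about 10° short of the exact full turn, which is within tolerance.
- **Forces:** vertical wrist force at the end was about 6 N, and no reading showed the screw being forced.

**What disagreed or went wrong on the way**
- **Boss position:** the side camera put the boss about 4 mm further out in x than the top camera. Contact while inserting showed the side camera was right.
- **The drop:** the screw first hung wedged in the loosened fingers and fell only after I backed the tool off by 7°. That it rested near the ridge end first (step 1) I worked out from tool yaw and wrist force, not from a direct measurement.
- **Closing grip:** the first final grip was skewed at 39 mm, so I loosened, realigned and gripped again.
- **Bystanders:** I never went near them, but I took no final measurement of their positions.

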